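Take the red cap of unknown thread hand off the edge burnisher

TASK

On the leather bench, wind the handwheel of the green edge burnisher until its yellow-edged guard is fully back, then unscrew the red cap from its spindle and lift it off: nobody knows whether its thread is left- or right-handed, so try it both ways and turn it whichever way gives. Finish while still holding the red cap upright and still in the gripper, at least 10 cm higher than where it sat and touching nothing else; keep the guard back, leave the black cap screwed on, and do not shove the other things on the bench about.

Things in the scene. Friction and masses are not known exactly. Their poses are not given: they have to be found in the camera images.
- burnisher: Green bench machine, fixed; origin on the table, midway between two upright spindles at own y = +70 and -70 mm; own +x points away from the robot. Base 250 (x, -75 to +175) by 270 (y) mm, top 50 mm high. Each spindle has a fixed wooden disc 82 mm across, its top (the cap's seat) 74 mm high. A gearbox block (130 in x, y -150 to -285 mm, 70 high) carries the handwheel.
- guard_edge (a point): Middle of the front edge, at the top, of the guard: clear plate with yellow edges, 74 (x) by 260 (y) mm, underside 115, top 122 mm high, on two yellow side cheeks at the plate's ends. Closed, this point is at burnisher's own x = -22 mm, y = 0 and the plate lies over both caps and keeps them on; fully back it has slid 99 mm along own +x.
- cap_red: Red knurled cap, 85 to 170 g, 58 mm across, 38 high, white pointer line on top along its own +x; origin at the centre of its underside, z up. Sits on either spindle, underside 74 mm high at the start. The spindle inside it ends 24 mm above the seat. A firm grip (45 N) turns it; against a stop it slips in the fingers. Do not pull hard while the thread still holds it.
- cap_red_top (a point): Centre of the red cap's top. The thread: screwed home at the start, the cap is blocked at once one way; the other way (anticlockwise from above if right-hand, clockwise if left-hand) it turns freely, rising up to 4 mm, to a stop after about 85 deg. From 65 deg to that stop it is out of the thread and lifts straight up; short of that it is held. The hand is random and cannot be seen.
- cap_black: Black cap of the same shape and size on the other spindle (which has the other thread hand), screwed home; origin at the centre of its underside. Leave it alone.
- handwheel (a joint): Turn of the handwheel, rad, 0 = guard closed, 5.5 = end stop, guard fully back; grows anticlockwise seen from above; starts between 0 and 0.6. The guard moves 18 mm per rad. It turns lightly (under 0.1 N m) and stays where it is left.
- wheel_axis (a point): Point on the upright axis of the handwheel (burnisher's own x 0, y -225 mm), at 132 mm height, level with crank_grip. The aluminium wheel is 126 mm across, its rim top at 106 mm height.
- crank_grip (a point): Grip point of the handwheel's red upright crank handle, a free-spinning round peg 18 mm across, standing from 106 to 150 mm height, 52 mm from the wheel's axis; this point is at 132 mm height and goes round with the wheel.
- tin: Bystander: steel open tin, 120 x 75 mm, 26 high; origin at its underside.
- glue: Bystander: white bottle with orange cap, 52 mm across, 120 high; origin at its underside.
- spool: Bystander: dark wooden spool, 40 mm across, 42 high; origin at its underside.
- punch_pliers: Bystander: red-handled punch pliers lying flat, about 180 mm long; origin at its underside.
- mallet: Bystander: wooden mallet lying down, about 200 mm long, 48 high; origin at its underside.
- spare_wheel: Bystander: spare wooden disc, 72 mm across, 20 high; origin at its underside.

How it is judged (in metres and radians):
On the way, in this order (a step that is already met when the one before it is completed fails the run):
1. the guard is wound fully back while the red cap is still on its spindle (value of joint handwheel above 5 rad and z of cap_red in the frame of burnisher below 0.085 m), for 0.2 s.
2. the red cap is lifted clear of its spindle in the fingers (z of cap_red in the frame of burnisher above 0.12 m and contact force between the fingers and cap_red above 2 N), for 0.2 s.
At the end, for the whole second after the job is handed in: Handwheel over 4.9 rad; red cap gripped (over 3 N), at least 96 mm above where it sat, tilted under 0.3 rad, slower than 30 mm/s, touching no machine, black cap or bystander; black cap on its spindle, moved under 10 mm, raised under 6 mm (value of joint handwheel above 4.9 rad and z of cap_red in the frame of burnisher above 0.17 m and angle between cap_red's own z axis and vertical below 0.3 rad and linear speed of cap_red below 0.03 m/s and contact force between the fingers and cap_red above 3 N and contact force between cap_red and burnisher below 0.1 N and contact force between cap_red and cap_black below 0.1 N and z of cap_black in the frame of burnisher below 0.08 m and distance of cap_black from where it was at the start of the episode below 0.01 m and contact force between cap_red and tin below 0.1 N and contact force between cap_red and glue below 0.1 N and contact force between cap_red and spool below 0.1 N and contact force between cap_red and punch_pliers below 0.1 N and contact force between cap_red and mallet below 0.1 N and contact force between cap_red and spare_wheel below 0.1 N); the arm keeps its last pose, push and grip.
It fails at once if the black cap is taken off or loosened upwards (distance of cap_black from where it was at the start of the episode above 0.015 m).
It fails at once if a bystander is shoved more than 40 mm (distance of any of tin, glue, spool, punch_pliers, mallet, spare_wheel from where it was at the start of the episode above 0.04 m).
It also fails if it takes over 54 s, if anything falls off the work surface, if the arm or the gripper's body presses on something with over 40 N, if the wrist force passes 120 N, or if a joint passes its speed limit or range.

ROBOT

A 6-joint arm with a two-finger parallel gripper is mounted at the origin on the work surface. World frame = base frame: x ahead of the robot, y to its left, z up, the work surface at z = 0. Lengths are in m, angles in degrees, forces in N, time in s.
With the tool pointing down it reaches from about 0.375 to 0.9 m from the base axis. Payload 3.1 kg.
Tool frame: the origin (TCP) lies on the centre line of the jaws, within the pads' length; the fingertips stand 22 mm ahead of it and the grasp point (between the pads) lies 3 mm ahead of it; z points along the fingers, y is the line along which they close (so a half turn about z gives the same grasp; the last joint's range is limited). The gripper opens to 87 mm and grips with 3 to 60 N. Pads are 19 mm wide; open, the fingers measure 117 mm over their backs; the gripper's body (75 mm by 190 mm) begins 51 mm behind the grasp point.
Start: joints at [65.002, 30.224, 82.088, -0, 67.689, -10.227], TCP at [0.159, 0.604, 0.245] pointing down, gripper open.
Joint ranges: [-176.69, 176.69], [-43.24, 126.21], [12.49, 139.97], [-82, 262], [0, 151.66], [-163.58, 163.58]. Speed limits (degrees/s): [159.86, 159.86, 180, 180, 180, 180].

INTERFACE

Orientations are given as a 3x3 rotation matrix whose columns are the frame's x, y, z axes.
In Python, from rig import * gives the robot as it stands.
- The arm moves only by the shell command python3 -m jog 'ROWS'. ROWS is text: rows parted by semicolons, each of 7 numbers parted by spaces: the shift along the tool's x, y, z in mm, then the turn, a rotation vector about the tool's x, y, z in rad, then the finger opening in mm, from 0 to 87. In form: tx ty tz ax ay az fingers; .... A call has 1 to 12 rows; each row shifts and turns the commanded pose from where the row before left it, along the tool's axes as they then stand; what a row does not reach is not made up. A row lasts 1/8 s, in which the tool goes at most 62.5 mm and 10.7 degrees, less where a joint would pass 70% of its speed; a pose out of reach is approached as far as the arm can. A call with a gripper value outside its range is refused whole. The fingers move at their own pace and stop on an object; the grip force is fixed at half the most. Time passes only in rows, so rows that do not move let the fingers close. It gives the time, the measured TCP pose, the force, the opening and the grip force at its end, in the units of the state.
- read_state(): the state, without advancing time (a new reading comes with each control period).
- capture(name): name is "side" or "top" or "wrist"; returns a dict with "color" (384x512x3 uint8, red, green, blue), "camera_matrix" (3x3 intrinsics, pixels), "R" (3x3) and "t" (3): a world point X has camera coordinates R X + t. Camera axes: x right, y down, z forward; pixel columns grow to the right and rows downward; lengths in m; the calibration is good to about 2 mm. A picture is of the moment at which its call begins. There is no depth.
- hand_in(): hands the job in; it is judged then, once.
Trained networks look in the newest picture that a camera, given by its name, has taken for a name from the list of things; names that differ only in an ending like _2 or _b are one class to them, and where a whole thing is asked for, a point or a joint stands for the part that bears it (a point fixed in the world has none). Each returns a list of dicts, best first, with "conf" (0 to 1); they miss things now and then, are a little off and sometimes report something else, mostly with a low value. They report only what shows in the picture. A call takes as long as a camera call.
- find_in(camera, target): "at" ([x, y, z] in m, in world coordinates, good to about 4 mm: the middle of the surface that is visible of it).
- trace(camera, target): "pixels" (384x512 bool, what is visible of it).
- place_of(camera, target): "at" ([x, y, z] in m, in world coordinates, good to about 4 mm: a listed point, or the origin of a listed thing).
The state is a dict: "time_s": time; "joint_positions": joint angles; "qvel": joint speeds; "tau": joint torques, N m; "position": TCP position; "tcp_rot": TCP orientation; "force": force on the tool from outside, world axes, zero at the start; "moment": the same for the moment, N m; "opening": opening from 0.0 (shut) to 1.0 (fully open); "grasp_force": force on a finger pad.
Only numpy, scipy, OpenCV 4.12 (cv2) and the standard library are available. Lean on these libraries where they do the work, as an engineer would, in place of code of your own. Each camera call takes 0.05 s, during which the arm holds its last target. There are 200 camera calls.

## Working session

There is one attempt and no reset: what is moved stays moved. The work goes in short steps, Python scripts to look and compute and a shell command to move; the robot and the scene stay as the last step left them, time stands still between calls to the robot, and variables do not carry over. Pictures are saved under pics/ and viewed, at most 10 in all, crops included, and the job is handed in when it is done.

```bash
mkdir -p pics; ls; python3 - <<'E'
from rig import *
import cv2,numpy as np
s=read_state();print(s['time_s'],s['position'],s['tcp_rot'],s['opening'])
for c in('top','side'):
    d=capture(c);cv2.imwrite(f'pics/{c}0.png',d['color'][:,:,::-1])
    for n in('burnisher','guard_edge','cap_red','cap_red_top','cap_black','wheel_axis','crank_grip','tin','glue','spool','mallet','punch_pliers','spare_wheel'):
        r=place_of(c,n);print(c,n,[(np.round(q['at'],3).tolist(),round(q['conf'],2)) for q in r[:2]])
print(read_state()['time_s'])
E
```

```text
pics
0.0 [0.15903149 0.60372209 0.24358504] [[-9.66952076e-01  2.54956578e-01 -9.08354184e-04]
 [ 2.54957913e-01  9.66950175e-01 -1.95510046e-03]
 [ 3.79867513e-04 -2.12208054e-03 -9.99997676e-01]] 0.9981554245975705
top burnisher [([0.532, 0.092, 0.002], 0.78)]
top guard_edge [([0.519, 0.099, 0.123], 0.62)]
top cap_red [([0.551, 0.162, 0.076], 0.38)]
top cap_red_top []
top cap_black [([0.523, 0.022, 0.074], 0.61)]
top wheel_axis []
top crank_grip [([0.442, -0.124, 0.133], 0.82)]
top tin [([0.522, 0.417, 0.001], 0.92)]
top glue [([0.648, 0.382, -0.002], 0.64)]
top spool [([0.311, 0.196, 0.003], 0.58)]
top mallet [([0.487, -0.127, 0.129], 0.72), ([0.618, -0.42, 0.005], 0.69)]
top punch_pliers [([0.403, -0.395, 0.002], 0.83)]
top spare_wheel [([0.346, 0.396, -0.001], 0.7)]
side burnisher [([0.538, 0.092, 0.001], 0.77), ([0.619, -0.424, 0.0], 0.18)]
side guard_edge [([0.517, 0.099, 0.12], 0.67)]
side cap_red [([0.554, 0.163, 0.072], 0.7), ([0.538, 0.09, -0.0], 0.56)]
side cap_red_top [([0.554, 0.162, 0.112], 0.74)]
side cap_black [([0.52, 0.024, 0.074], 0.73)]
side wheel_axis [([0.491, -0.123, 0.131], 0.58)]
side crank_grip [([0.435, -0.127, 0.133], 0.6)]
side tin [([0.525, 0.42, -0.0], 0.89)]
side glue [([0.646, 0.383, 0.001], 0.69)]
side spool [([0.308, 0.193, 0.0], 0.79), ([0.55, 0.162, 0.112], 0.17)]
side mallet [([0.62, -0.423, -0.0], 0.74)]
side punch_pliers [([0.408, -0.395, -0.003], 0.87), ([0.434, -0.132, 0.132], 0.73)]
side spare_wheel [([0.342, 0.397, -0.004], 0.58)]
1.4
```

View pics/top0.png

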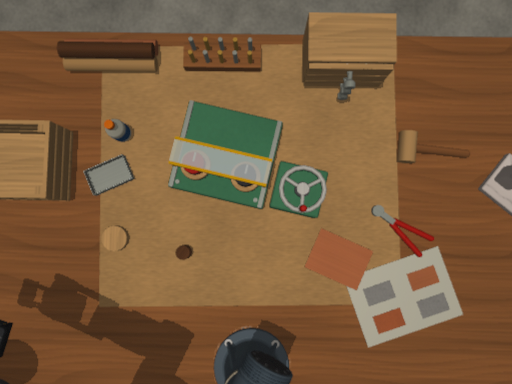

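View pics/side0.png

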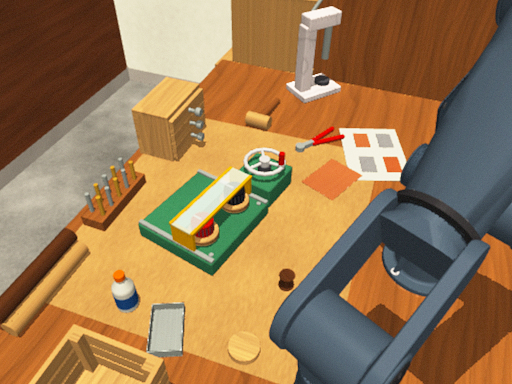

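```bash
python3 -m jog '0 0 0 0 0 -0.129 87;0 0 0 0 0 -0.129 87;-33 -44 0 0 0 0 87;-33 -44 0 0 0 0 87;-33 -44 0 0 0 0 87;-33 -44 0 0 0 0 87;-33 -44 0 0 0 0 87;-33 -44 0 0 0 0 87;-33 -44 0 0 0 0 87;-33 -44 0 0 0 0 87;-2 -54 0 0 0 0 87;-2 -54 0 0 0 0 87'
python3 -m jog '-2 -54 0 0 0 0 87;-2 -54 0 0 0 0 87;-2 -54 0 0 0 0 87;-2 -54 0 0 0 0 87;-2 -54 0 0 0 0 87;0 0 0 0 0 0 87;0 0 0 0 0 0 87'
python3 - <<'E'
from rig import *
import numpy as np
print(np.round(read_state()['tcp_rot'],3),np.round(read_state()['joint_positions'],1))
for c in('wrist','top','side'):
    d=capture(c)
    for n in('wheel_axis','crank_grip'):
        print(c,n,[(np.round(q['at'],3).tolist(),round(q['conf'],2)) for q in place_of(c,n)[:2]])
E
```

```text
time_s: 2.9
position: [0.428, 0.1427, 0.2447]
tcp_rot: [[-1.0, -0.0, 0.001], [-0.0, 1.0, -0.0], [-0.001, -0.0, -1.0]]
force: [0.3, -0.8, -0.2]
opening: 1.002
grasp_force: 0.0
time_s: 3.78
position: [0.437, -0.1253, 0.2444]
tcp_rot: [[-1.0, 0.001, -0.001], [0.001, 1.0, 0.001], [0.001, 0.001, -1.0]]
force: [0.4, 1.1, -0.7]
opening: 0.997
grasp_force: 0.0
[[-1.     0.001 -0.001]
 [ 0.001  1.     0.001]
 [ 0.001  0.001 -1.   ]] [ -30.1   17.2  105.6    0.    57.3 -120.1]
wrist wheel_axis [([0.49, -0.128, 0.13], 0.84)]
wrist crank_grip [([0.439, -0.124, 0.132], 0.86)]
top wheel_axis [([0.484, -0.128, 0.132], 0.87)]
top crank_grip []
side wheel_axis [([0.49, -0.124, 0.131], 0.88)]
side crank_grip [([0.434, -0.129, 0.132], 0.66)]
```

```bash
python3 -m jog '0 0 28 0 0 0 50;0 0 28 0 0 0 50;0 0 28 0 0 0 50;0 0 25 0 0 0 40;0 0 0 0 0 0 10;0 0 0 0 0 0 10;0 0 0 0 0 0 10;0 0 0 0 0 0 10;0 0 0 0 0 0 10'
```

```text
time_s: 5.35
position: [0.4379, -0.1258, 0.1364]
tcp_rot: [[-1.0, -0.0, 0.002], [-0.0, 1.0, -0.001], [-0.002, -0.001, -1.0]]
force: [0.1, 0.4, 7.4]
opening: 0.199
grasp_force: 30.0
```

```bash
python3 -m jog '-1.8 -13.5 0 0 0 0 10;-5.2 -12.5 0 0 0 0 10;-8.2 -10.8 0 0 0 0 10;0 0 0 0 0 0 10;0 0 0 0 0 0 10'; python3 -m jog '-10.8 -8.2 0 0 0 0 10;-12.5 -5.2 0 0 0 0 10;-13.5 -1.8 0 0 0 0 10;0 0 0 0 0 0 10;0 0 0 0 0 0 10'
python3 - <<'E'
from rig import *
import numpy as np
for c in('top','side'):
    d=capture(c)
    for n in('wheel_axis','crank_grip','guard_edge'):
        print(c,n,[(np.round(q['at'],3).tolist(),round(q['conf'],2)) for q in place_of(c,n)[:2]])
E
```

```text
time_s: 5.98
position: [0.4534, -0.1633, 0.1364]
tcp_rot: [[-1.0, -0.0, 0.002], [-0.0, 1.0, -0.002], [-0.002, -0.002, -1.0]]
force: [-1.0, -1.5, 6.3]
opening: 0.195
grasp_force: 30.0
time_s: 6.6
position: [0.4906, -0.1784, 0.1364]
tcp_rot: [[-1.0, -0.001, 0.003], [-0.001, 1.0, -0.003], [-0.003, -0.003, -1.0]]
force: [-0.0, -1.9, 5.9]
opening: 0.195
grasp_force: 30.0
top wheel_axis [([0.487, -0.13, 0.133], 0.73)]
top crank_grip []
top guard_edge [([0.55, 0.092, 0.123], 0.61)]
side wheel_axis [([0.306, 0.195, -0.0], 0.73), ([0.496, -0.124, 0.129], 0.6)]
side crank_grip [([0.487, -0.184, 0.128], 0.89)]
side guard_edge [([0.544, 0.095, 0.121], 0.95)]
```

```bash
python3 -m jog '-13.5 1.8 0 0 0 0 10;-12.5 5.2 0 0 0 0 10;-10.8 8.2 0 0 0 0 10;-8.2 10.8 0 0 0 0 10;-5.2 12.5 0 0 0 0 10;-1.8 13.5 0 0 0 0 10;0 0 0 0 0 0 10';python3 -m jog '1.8 13.5 0 0 0 0 10;5.2 12.5 0 0 0 0 10;8.2 10.8 0 0 0 0 10;10.8 8.2 0 0 0 0 10;12.5 5.2 0 0 0 0 10;13.5 1.8 0 0 0 0 10;0 0 0 0 0 0 10'
```

```text
time_s: 7.88
position: [0.5419, -0.1245, 0.1364]
tcp_rot: [[-1.0, -0.001, 0.002], [-0.001, 1.0, -0.0], [-0.002, -0.0, -1.0]]
force: [1.2, 1.4, 6.9]
opening: 0.196
grasp_force: 30.0
time_s: 8.75
position: [0.4889, -0.0743, 0.1364]
tcp_rot: [[-1.0, -0.001, 0.001], [-0.001, 1.0, -0.002], [-0.001, -0.002, -1.0]]
force: [-0.3, -3.8, 7.2]
opening: 0.2
grasp_force: 30.0
```

```bash
python3 -m jog '13.5 -1.8 0 0 0 0 10;12.5 -5.2 0 0 0 0 10;0 0 0 0 0 0 10;0 0 0 0 0 0 10'; python3 - <<'E'
from rig import *
import numpy as np
for c in('top','side'):
    d=capture(c)
    for n in('crank_grip','guard_edge','cap_red','cap_red_top'):
        print(c,n,[(np.round(q['at'],3).tolist(),round(q['conf'],2)) for q in place_of(c,n)[:2]])
E
```

```text
time_s: 9.25
position: [0.4638, -0.0814, 0.1364]
tcp_rot: [[-1.0, -0.001, 0.002], [-0.001, 1.0, -0.002], [-0.002, -0.002, -1.0]]
force: [1.0, -1.8, 7.3]
opening: 0.202
grasp_force: 30.0
top crank_grip []
top guard_edge [([0.612, 0.078, 0.124], 0.84)]
top cap_red [([0.552, 0.164, 0.073], 0.88), ([0.345, 0.395, -0.001], 0.49)]
top cap_red_top [([0.554, 0.163, 0.104], 0.84)]
side crank_grip [([0.459, -0.086, 0.131], 0.49)]
side guard_edge [([0.61, 0.077, 0.122], 0.74)]
side cap_red [([0.553, 0.161, 0.075], 0.78)]
side cap_red_top [([0.551, 0.159, 0.111], 0.66)]
```

```bash
python3 -m jog '2.5 -1.6 0 0 0 0 10;0 0 0 0 0 0 10;0 0 0 0 0 0 10';python3 -m jog '2.5 -1.6 0 0 0 0 10;0 0 0 0 0 0 10;0 0 0 0 0 0 10'
```

```text
time_s: 10.12
position: [0.4618, -0.0827, 0.1364]
tcp_rot: [[-1.0, -0.0, 0.003], [-0.0, 1.0, -0.002], [-0.003, -0.002, -1.0]]
force: [1.6, -0.5, 7.7]
opening: 0.194
grasp_force: 30.0
time_s: 10.5
position: [0.4615, -0.0829, 0.1364]
tcp_rot: [[-1.0, 0.002, 0.008], [0.002, 1.0, 0.001], [-0.008, 0.001, -1.0]]
force: [7.8, 6.8, 4.3]
opening: 0.194
grasp_force: 30.0
```

```bash
python3 -m jog '-2 1 0 0 0 0 10;0 0 0 0 0 0 60;0 0 0 0 0 0 60;0 0 0 0 0 0 60;0 0 -27 0 0 0 60;0 0 -27 0 0 0 60;0 0 -27 0 0 0 60;0 0 -27 0 0 0 87'; python3 -m jog '-18 49 0 0 0 0 87;-18 49 0 0 0 0 87;-18 49 0 0 0 0 87;-18 49 0 0 0 0 87;-18 49 0 0 0 0 87;0 0 0 0 0 0.18 87;0 0 0 0 0 0.18 87;0 0 0 0 0 0.18 87;0 0 0 0 0 0.18 87;0 0 0 0 0 0.18 87;0 0 0 0 0 0.18 87;0 0 0 0 0 0 87'; python3 - <<'E'
from rig import *
import numpy as np,cv2
print(np.round(read_state()['joint_positions'],1))
for c in('top','side','wrist'):
    d=capture(c)
    if c=='wrist':cv2.imwrite('pics/w1.png',d['color'][:,:,::-1])
    for n in('crank_grip','guard_edge','cap_red','cap_red_top','cap_black'):
        print(c,n,[(np.round(q['at'],3).tolist(),round(q['conf'],2)) for q in place_of(c,n)[:2]])
E
```

```text
time_s: 11.5
position: [0.4597, -0.0826, 0.2439]
tcp_rot: [[-1.0, -0.0, -0.002], [-0.0, 1.0, 0.001], [0.002, 0.001, -1.0]]
force: [0.6, -0.6, 0.5]
opening: 0.737
grasp_force: 0.0
time_s: 13.0
position: [0.5498, 0.162, 0.2429]
tcp_rot: [[-0.473, 0.881, -0.002], [0.881, 0.473, -0.0], [0.001, -0.002, -1.0]]
force: [-0.7, 0.3, -0.6]
opening: 1.0
grasp_force: 0.0
[  5.3  26.4  89.7  -0.   64.  -23. ]
top crank_grip [([0.46, -0.086, 0.133], 0.63)]
top guard_edge [([0.612, 0.078, 0.122], 0.73)]
top cap_red [([0.553, 0.163, 0.075], 0.58)]
top cap_red_top [([0.552, 0.161, 0.107], 0.4)]
top cap_black [([0.523, 0.021, 0.072], 0.86)]
side crank_grip [([0.458, -0.086, 0.13], 0.68)]
side guard_edge [([0.61, 0.078, 0.121], 0.61)]
side cap_red [([0.553, 0.162, 0.072], 0.58)]
side cap_red_top [([0.551, 0.16, 0.11], 0.96), ([0.31, 0.196, 0.002], 0.16)]
side cap_black []
wrist crank_grip []
wrist guard_edge [([0.61, 0.079, 0.125], 0.79), ([0.553, 0.166, 0.113], 0.49)]
wrist cap_red [([0.549, 0.162, 0.072], 0.85)]
wrist cap_red_top [([0.553, 0.168, 0.114], 0.63)]
wrist cap_black [([0.519, 0.028, 0.072], 0.77)]
```

```bash
python3 -m jog '-1 1.8 30 0 0 0 87;0 0 30 0 0 0 87;0 0 30 0 0 0 87;0 0 30 0 0 0 87;0 0 12 0 0 0 87;0 0 10 0 0 0 87;0 0 0 0 0 0 87;0 0 0 0 0 0 45;0 0 0 0 0 0 45;0 0 0 0 0 0 45;0 0 0 0 0 0 45;0 0 0 0 0 0 45'; python3 -c "
from rig import *
print(read_state()['moment'],read_state()['joint_positions'])"
```

```text
time_s: 15.4
position: [0.5524, 0.1621, 0.1019]
tcp_rot: [[-0.471, 0.882, 0.0], [0.882, 0.471, -0.0], [-0.0, -0.0, -1.0]]
force: [-0.8, -0.2, 3.1]
opening: 0.652
grasp_force: 30.0
[-0.1608013   0.20911651 -0.05192217] [ 5.24374138e+00  3.78431559e+01  9.58827586e+01 -6.74060933e-03
  4.62743733e+01 -2.28821261e+01]
```

```bash
python3 -m jog '0 0 0 0 0 -0.1 45;0 0 0 0 0 -0.1 45;0 0 0 0 0 -0.1 45;0 0 0 0 0 0 45'; python3 -c "
from rig import *
import cv2
print(read_state()['moment'],read_state()['force'])
cv2.imwrite('pics/w2.png',capture('wrist')['color'][:,:,::-1])"
```

```text
time_s: 15.9
position: [0.5516, 0.1624, 0.1016]
tcp_rot: [[-0.707, 0.707, -0.002], [0.707, 0.707, 0.001], [0.002, -0.0, -1.0]]
force: [-2.6, 0.9, 2.7]
opening: 0.669
grasp_force: 30.0
[ 0.08201588  0.4009745  -1.13415992] [-2.558222    0.8936857   2.71271191]
```

```bash
python3 -c "
import cv2,numpy as np
a=[cv2.imread(f'pics/{n}.png') for n in('w1','w2')]
cv2.imwrite('pics/c.png',cv2.resize(np.hstack(a),(800,300)))"
```

```text
(no output)
```

View pics/c.png

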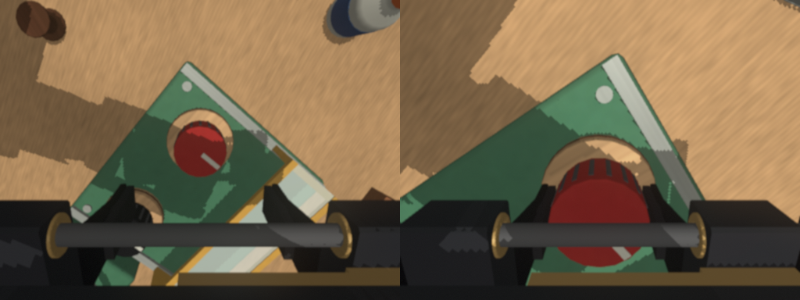

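The picture pair shows the pointer at about (210,160) before and (620,252) after. The −1.1 N m moment says anticlockwise is blocked, so I'll try clockwise.

```bash
python3 -m jog '0 0 0 0 0 0.15 45;0 0 0 0 0 0.15 45;0 0 0 0 0 0.15 45;0 0 0 0 0 0.15 45;0 0 0 0 0 0 45'; python3 -c "
from rig import *
import cv2
print(read_state()['moment'],read_state()['force'])
cv2.imwrite('pics/w3.png',capture('wrist')['color'][:,:,::-1])"
```

```text
time_s: 16.58
position: [0.5525, 0.1622, 0.1016]
tcp_rot: [[-0.193, 0.981, 0.0], [0.981, 0.193, -0.001], [-0.001, 0.0, -1.0]]
force: [-1.4, 1.2, 2.0]
opening: 0.667
grasp_force: 30.0
[-0.02545176  0.20414492 -0.01166644] [-1.37134147  1.22718326  2.03391888]
```

```bash
python3 -m jog '0 0 -0.5 0 0 0.15 45;0 0 -0.5 0 0 0.15 45;0 0 -0.5 0 0 0.15 45;0 0 -0.5 0 0 0.15 45;0 0 -0.5 0 0 0.15 45;0 0 0 0 0 0 45'; python3 -c "
from rig import *
print(read_state()['moment'],read_state()['force'])"; python3 -m jog '0 0 -0.5 0 0 0.1 45;0 0 -0.5 0 0 0.1 45;0 0 0 0 0 0.1 45;0 0 0 0 0 0 45'; python3 -c "
from rig import *
import cv2,numpy as np
print(read_state()['moment'],read_state()['force'])
a=[cv2.imread('pics/w3.png'),capture('wrist')['color'][:,:,::-1]]
cv2.imwrite('pics/c2.png',cv2.resize(np.hstack(a),(800,300)))"
```

```text
time_s: 17.38
position: [0.5527, 0.1621, 0.1037]
tcp_rot: [[0.527, 0.85, 0.0], [0.85, -0.527, -0.0], [-0.0, 0.0, -1.0]]
force: [-0.7, -0.1, -1.5]
opening: 0.669
grasp_force: 30.0
[-0.09595658  0.06954231 -0.04476447] [-0.72058045 -0.13875303 -1.48680599]
time_s: 17.88
position: [0.5525, 0.1621, 0.1048]
tcp_rot: [[0.754, 0.657, 0.0], [0.657, -0.754, -0.0], [-0.0, 0.0, -1.0]]
force: [0.6, -0.5, -1.9]
opening: 0.666
grasp_force: 30.0
[-0.07852089  0.12947758  0.14414061] [ 0.57466002 -0.53683243 -1.90152859]
```

View pics/c2.png

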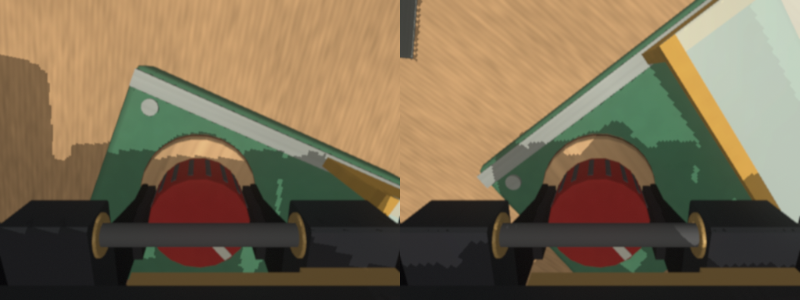

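```bash
python3 -m jog '0 0 0 0 0 0.08 45;0 0 0 0 0 0 45'; python3 -c "
from rig import *
print(read_state()['moment'],read_state()['force'])"
```

```text
time_s: 18.18
position: [0.5523, 0.1619, 0.1049]
tcp_rot: [[0.803, 0.596, -0.0], [0.596, -0.803, -0.001], [-0.001, 0.001, -1.0]]
force: [-0.8, -1.4, -1.4]
opening: 0.666
grasp_force: 30.0
[-0.29972902  0.15868058  0.87111268] [-0.84970483 -1.37890358 -1.43538577]
```

The stop is reached. I'll relax by 0.08 rad and lift gently.

```bash
python3 -m jog '0 0 0 0 0 -0.08 45;0 0 -2 0 0 0 45;0 0 -2 0 0 0 45;0 0 0 0 0 0 45'; python3 -c "
from rig import *
print(read_state()['moment'],read_state()['force'])"
```

```text
time_s: 18.68
position: [0.5523, 0.162, 0.1093]
tcp_rot: [[0.757, 0.653, -0.0], [0.653, -0.757, -0.0], [-0.0, -0.0, -1.0]]
force: [-1.6, -0.7, -0.5]
opening: 0.666
grasp_force: 30.0
[-0.26058388  0.28892305  0.00441927] [-1.6380371  -0.65882522 -0.52374836]
```

```bash
python3 -m jog '0 0 -8 0 0 0 45;0 0 -10 0 0 0 45;0 0 -15 0 0 0 45;0 0 -15 0 0 0 45;0 0 -20 0 0 0 45;0 0 -20 0 0 0 45;0 0 -20 0 0 0 45;0 0 -20 0 0 0 45;0 0 -10 0 0 0 45;0 0 0 0 0 0 45;0 0 0 0 0 0 45;0 0 0 0 0 0 45'; python3 - <<'E'
from rig import *
import numpy as np,cv2
for c in('side','top'):
    d=capture(c)
    if c=='side':cv2.imwrite('pics/s9.png',d['color'][:,:,::-1])
    for n in('guard_edge','cap_red','cap_black','crank_grip'):
        print(c,n,[(np.round(q['at'],3).tolist(),round(q['conf'],2)) for q in place_of(c,n)[:2]])
E
```

```text
time_s: 20.18
position: [0.5519, 0.1621, 0.2461]
tcp_rot: [[0.757, 0.653, -0.002], [0.653, -0.757, -0.0], [-0.002, -0.001, -1.0]]
force: [-0.4, -0.1, -1.6]
opening: 0.666
grasp_force: 30.0
side guard_edge [([0.607, 0.079, 0.122], 0.68), ([0.539, 0.094, -0.002], 0.38)]
side cap_red [([0.55, 0.161, 0.219], 0.45), ([0.521, 0.025, 0.074], 0.28)]
side cap_black [([0.522, 0.023, 0.074], 0.96)]
side crank_grip [([0.456, -0.086, 0.13], 0.92)]
top guard_edge [([0.613, 0.08, 0.122], 0.83)]
top cap_red [([0.552, 0.164, 0.22], 0.66)]
top cap_black [([0.521, 0.022, 0.073], 0.7)]
top crank_grip [([0.461, -0.085, 0.137], 0.82)]
```

View pics/s9.png

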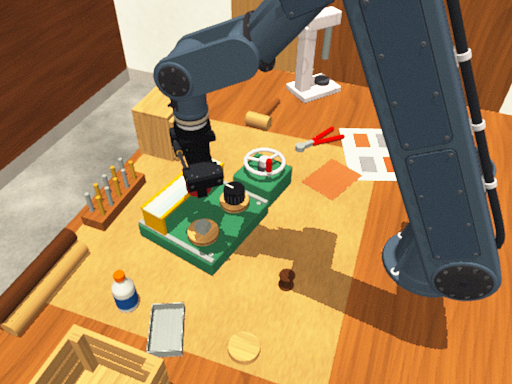

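The side picture shows the red cap in the gripper at about (200,185). The spindle at (203,232) is bare, the black cap is in place at (235,193), and the guard is back.

```bash
python3 -c "
from rig import *
print(hand_in())"
```

```text
the job is handed in; nothing more can be done
None
```

I wound the guard fully back, found the red cap's thread is left-handed (it gave clockwise), unscrewed it, lifted it about 14 cm, and handed in with it still in the gripper and the black cap in place; the hand-in call returned no verdict.

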